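# Load a brittle rod into the diameter gauge

## Robot

A 6-joint arm with a two-finger parallel gripper is mounted at the origin on the work surface. World frame = base frame: x ahead of the robot, y to its left, z up, the work surface at z = 0. Lengths are in mm, angles in rad, forces in N, time in s.
With the tool pointing down it reaches from about 200 to 875 mm from the base axis. Payload 3.4 kg.
Tool frame: the origin (TCP) lies at the very end of the fingers, on their centre line; the grasp point (between the pads) lies 19 mm behind it (grasp_offset is the z of the grasp point in the tool frame, in mm); z points along the fingers, y is the line along which they close (so a half turn about z gives the same grasp; the last joint's range is limited). The gripper opens to 94 mm and grips with 3 to 60 N. Pads are 16 mm wide; open, the fingers measure 119 mm over their backs; the gripper's body (75 mm by 177 mm) begins 78 mm behind the grasp point.
Start: joints at [-1.317, 0.276, 1.505, -0, 1.361, -0.121], TCP at [210.502, -535.121, 205.493] pointing down, gripper open.
Joint ranges: [-2.89, 2.89], [-0.75, 2.08], [0.22, 2.7], [-1.18, 4.32], [0.11, 2.71], [-2.7, 2.7]. Speed limits (rad/s): [2.57, 2.57, 3.14, 3.14, 3.14, 3.14].

## Interface

Orientations are given as a unit quaternion [w, x, y, z].
In Python, from workcell import * gives the robot as it stands. The module is installed in compiled form; this text tells all that it offers.
- The arm moves only by the shell command python3 -m jog 'ROWS' [FORCE]. ROWS is JSON, a list of rows, each a list of 7 numbers: the shift along the tool's x, y, z as a fraction of full scale, then the turn, a rotation vector about the tool's x, y, z as a fraction of full scale, then the finger opening in mm, from 0 to 94. A call has 1 to 8 rows; each row is the pose to reach, as a shift and turn from the pose commanded when the call began, along the tool's axes at that moment; what a row does not reach only later rows make up. Full scale, the value 1, is 1000 mm for a shift and 30 degrees for a turn. A row lasts 1/8 s, in which the tool goes at most 62.5 mm and 10.7 degrees, less where a joint would pass 70% of its speed; a pose out of reach is approached as far as the arm can. A call with a number of a shift or a turn outside -1 to 1 is refused whole. A call with a gripper value outside its range is refused whole. The fingers move at their own pace and stop on an object; FORCE is the grip in N (left out, the last holds). Time passes only in rows, so rows that repeat a pose let the fingers close. It gives the time, the measured TCP pose, the force, the opening and the grip force at its end, in the units of the state.
- state(): the state, without advancing time (a new reading comes with each control period).
- snapshot(name): name is "scene" or "top"; returns a dict with "img" (480x640x3 uint8, red, green, blue), "intrinsics" (3x3 intrinsics, pixels), "xyz" and "orientation" of the camera in the world. Camera axes: x right, y down, z forward; pixel columns grow to the right and rows downward; lengths in mm; the calibration is good to about 2 mm. A picture is of the moment at which its call begins. There is no depth.
- close_job(): hands the job in; it is judged then, once.
The state is a dict: "time": time; "joint_pos": joint angles; "qd": joint speeds; "joint_efforts": joint torques, N m; "tool_pos": TCP position; "tool_rot": TCP orientation; "force": force on the tool from outside, world axes, zero at the start; "wrist_torque": the same for the moment, N m; "width": finger opening in mm; "gripper_force": force on a finger pad.
Only numpy, scipy, OpenCV 4.12 (cv2) and the standard library are available. Lean on these libraries where they do the work, as an engineer would, in place of code of your own. Each camera call takes 0.05 s, during which the arm holds its last target. There are 200 camera calls.

## Task

Lift the white ceramic rod off the storage rack and lay it, centred, in the two V supports of the orange carriage while the carriage is still out at its loading end; then let go and slide the carriage (the black post is its handle) fully home against its stop, so that the rod sits between the two gauge heads. The ceramic is brittle: grip it with no more than 15 N, never press it down with more than 25 N, and let go only once it rests in the V supports. Leave the amber rod on the rack and the two bottles where they are.

Things in the scene. Friction and masses are not known exactly. Their poses are not given: they have to be found in the camera images.
- white_rod: brittle white ceramic rod to load: 30 mm diameter, 130 mm long, 0.13 to 0.25 kg. Origin at its middle, on its axis; x runs along it. Starts in one of the rack's two places, axis level, 48 mm above the bench, its middle free to grasp (68 mm between its V supports). A grip of 6 to 10 N holds it; it breaks if gripped or pressed harder than the goal allows
- amber_rod: rod of the same size and axes, of brown amber resin, in the rack's other place; leave it
- rack: grey fixed rack, base 120 x 190 x 12 mm, origin under its centre. Two places 110 mm apart (y = +55 and -55 mm), each with two black V supports 16 mm thick, 84 mm apart, cradling a rod along the rack's x axis; the V walls end at about the height of the rod's axis
- gauge: fixed gauge: aluminium base 110 mm wide, y from -200 to 240 mm; two dark blue heads (60 x 70 mm, 115 mm high, orange band, glass window) at y = -80 mm, 110 mm free between them; orange end stop at y = -186 mm. Origin on the bench on the centre line. The carriage slides along its y axis, towards -y to go home
- carriage (a joint): travel of the orange carriage along the gauge's -y direction, in m: 0 at the loading end, 0.17 fully home at its stop between the heads; starts between 0 and 0.05. Stiff: about 3 N to move; stays where it is left
- cradle (a point): point on the carriage where the middle of a seated rod comes: midway between its two black V supports (84 mm apart, 16 mm thick), 68 mm above the bench, 32 mm above the orange deck (80 x 170 mm), over a white mark. Moves with the carriage; axes as the gauge's: the rod lies along y, +y points to the post
- post (a point): upright black post on the carriage, 24 mm diameter, the handle for sliding it: point on its axis 81 mm above the bench, a good height to grip. It stands from 36 to 96 mm above the bench, 115 mm towards +y from the cradle point, free all round; axes as the gauge's
- bottle: white bottle, 52 mm diameter, 130 mm high, standing on a blue wipe; origin at its underside. Bystander
- dropper: amber dropper bottle, 34 mm diameter, 85 mm high, on the same wipe; origin at its underside. Bystander

How it is judged (in metres and radians):
On the way:
1. the white rod lies in both V supports of the carriage, let go and at rest, with the carriage still at its loading end (joint under 0.09) (x of white_rod in the frame of cradle between -0.006 and 0.006 m and y of white_rod in the frame of cradle between -0.015 and 0.015 m and z of white_rod in the frame of cradle between -0.006 and 0.006 m and angle between the x axis of white_rod and the y axis of cradle, either way round below 0.1 rad and contact force between white_rod and the fingers below 0.05 N and linear speed of white_rod below 0.02 m/s and value of joint carriage below 0.09 m), for 0.2 s.
At the end, for the whole second after the job is handed in: the carriage is within 4 mm of its stop (joint over 0.166) and at rest, and the white rod lies at rest in both V supports: its centre within 15 mm of midway along, 6 mm across and in height, its axis within 0.1 rad of the groove (x of white_rod in the frame of cradle between -0.006 and 0.006 m and y of white_rod in the frame of cradle between -0.015 and 0.015 m and z of white_rod in the frame of cradle between -0.006 and 0.006 m and angle between the x axis of white_rod and the y axis of cradle, either way round below 0.1 rad and value of joint carriage above 0.166 m and linear speed of white_rod below 0.02 m/s and velocity of joint carriage between -0.01 and 0.01 m/s); the robot touches nothing.
It fails at once if the white rod is gripped with more than about 20 N a finger (the two fingers together bear on it with over 40 N) (contact force between white_rod and the fingers above 40 N).
It fails at once if the robot presses the white rod into the carriage with more than 30 N (contact force between white_rod and carriage above 30 N and contact force between white_rod and the fingers above 0.5 N).
It fails at once if the white rod is dropped: it falls freely, touching nothing, at over 0.35 m/s (more than about 6 mm), or gets down onto the bench (its axis below 35 mm) ((contact force between white_rod and anything else below 0.05 N and linear speed of white_rod above 0.35 m/s) or height (world z) of white_rod below 0.035 m).
It fails at once if the amber rod is moved by more than 15 mm (distance of amber_rod from where it was at the start of the episode above 0.015 m).
It fails at once if a bottle is moved by more than 20 mm or knocked over (distance of any of bottle, dropper from where it was at the start of the episode above 0.02 m or angle between any of bottle, dropper's own z axis and vertical above 0.3 rad).
It also fails if it takes over 59 s, if anything falls off the work surface, if the arm or the gripper's body presses on something with over 40 N, if the wrist force passes 120 N, or if a joint passes its speed limit or range.

## Working session

There is one attempt and no reset: what is moved stays moved. The work goes in short steps, Python scripts to look and compute and a shell command to move; the robot and the scene stay as the last step left them, time stands still between calls to the robot, and variables do not carry over. Pictures are saved under pics/ and viewed, at most 10 in all, crops included, and the job is handed in when it is done.

```bash
mkdir -p pics; python3 - <<'E'
from workcell import *
import cv2
for n in("scene","top"):
    s=snapshot(n); cv2.imwrite(f"pics/{n}0.png",s["img"][:,:,::-1]); print(n,s["intrinsics"],s["xyz"],s["orientation"])
st=state(); print(st)
E
```

```text
scene [[479.13212538   0.         325.42485336]
 [  0.         479.13212538 236.30138944]
 [  0.           0.           1.        ]] [1096.14525311  341.20762048  553.23830833] [-0.20760694  0.46940536  0.78030246 -0.35733183]
top [[555.80227546   0.         317.78778136]
 [  0.         555.80227546 237.58074194]
 [  0.           0.           1.        ]] [ 390.71893716   80.66982757 1111.89714278] [-0.07291618  0.73327282 -0.6724663   0.06916127]
{'time': 0.1, 'joint_pos': array([-1.31698167e+00,  2.76522011e-01,  1.50592222e+00,  2.13059204e-05,
        1.36066938e+00, -1.20979906e-01]), 'qd': array([ 0.00040888, -0.00078937, -0.00377449,  0.0003673 , -0.00026471,
       -0.00080312]), 'joint_efforts': array([ 1.51209686e-03, -4.05452478e+01, -2.37782317e+01,  7.04349903e-02,
        3.00220423e-02, -4.51518724e-05]), 'tool_pos': array([ 210.39499527, -534.63598269,  204.73037316]), 'tool_rot': array([-7.59493909e-04,  9.82492586e-01,  1.86300135e-01, -4.00779307e-05]), 'force': array([-0.90029696,  0.33287569,  1.04151365]), 'wrist_torque': array([ 0.00576752, -0.01820644, -0.03493942]), 'gripper_force': 0.0, 'width': 94.13868641003644}
```

View pics/top0.png

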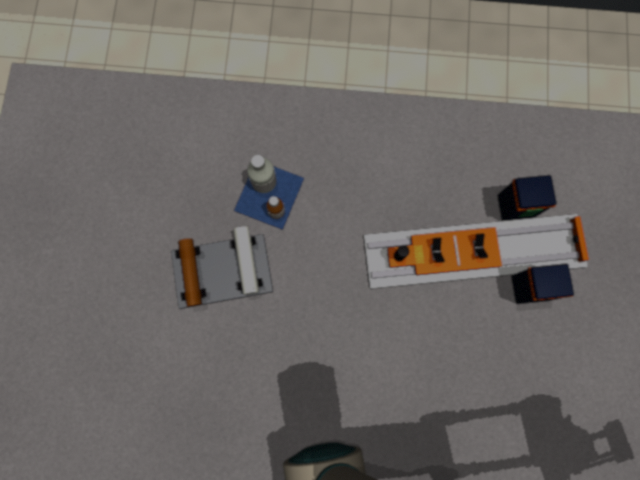

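View pics/scene0.png

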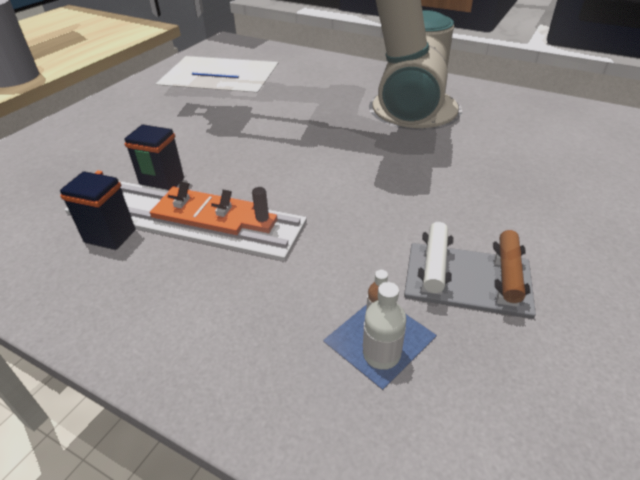

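The top view shows the white rod at about (246,260), the amber rod at (190,272) and the bottles at (262,175) and (275,207). On the gauge, the post is at (402,254) and the carriage Vs at (437,250) and (480,245). I'll enlarge both areas to read these more closely.

```bash
python3 - <<'E'
import cv2
a=cv2.imread("pics/top0.png")
cv2.imwrite("pics/c1.png",cv2.resize(a[220:320,165:285],None,fx=6,fy=6,interpolation=cv2.INTER_CUBIC))
cv2.imwrite("pics/c2.png",cv2.resize(a[200:300,360:520],None,fx=5,fy=5,interpolation=cv2.INTER_CUBIC))
E
```

```text
(no output)
```

View pics/c1.png

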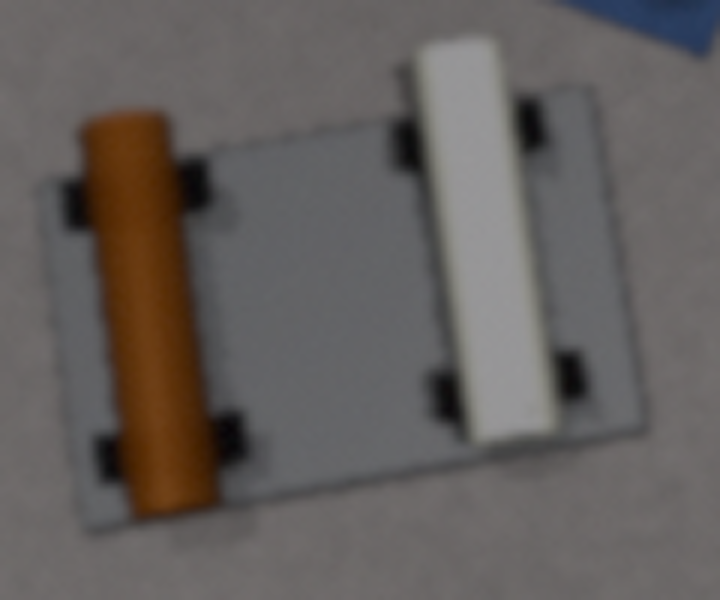

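View pics/c2.png

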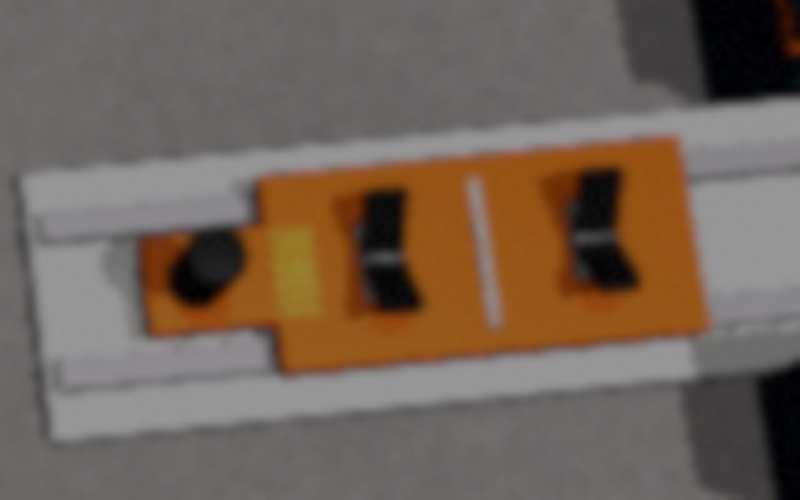

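The crops show the white rod's ends at about (457,40) and (514,440) in crop 1. In crop 2 the deck corners are (258,178), (680,138), (708,328) and (282,372), the white mark's centre is (484,252), and the post top is (217,256).

```bash
cat > h.py <<'E'
import numpy as np
from scipy.spatial.transform import Rotation as R
TOP=([[555.80227546,0,317.78778136],[0,555.80227546,237.58074194],[0,0,1]],[390.71893716,80.66982757,1111.89714278],[-0.07291618,0.73327282,-0.6724663,0.06916127])
SC=([[479.13212538,0,325.42485336],[0,479.13212538,236.30138944],[0,0,1]],[1096.14525311,341.20762048,553.23830833],[-0.20760694,0.46940536,0.78030246,-0.35733183])
def rot(q): return R.from_quat(np.roll(q,-1))
def plane(px,z,cam=TOP):
    K,c,q=cam; c=np.array(c)
    d=rot(q).apply(np.linalg.inv(K)@[px[0],px[1],1]); return (c+d*(z-c[2])/d[2])
def proj(p,cam):
    K,c,q=cam; v=np.array(K)@rot(q).inv().apply(np.array(p)-c); return v[:2]/v[2]
c1=lambda x,y:((x+.5)/6-.5+165,(y+.5)/6-.5+220)
c2=lambda x,y:((x+.5)/5-.5+360,(y+.5)/5-.5+200)
E
python3 - <<'E'
from h import *
np.set_printoptions(precision=1,suppress=True)
def f(n,pts,z,c):
    P=np.array([plane(c(*p),z) for p in pts])[:,:2]; print(n,P.tolist() and np.round(P,1).tolist(),'mean',P.mean(0)); return P
for z in(48,58):
    P=f('rod',[(457,40),(514,440)],z,c1); d=P[0]-P[1]; print(np.hypot(*d),np.degrees(np.arctan2(d[1],d[0])))
P=f('rack',[(40,182),(592,88),(648,432),(90,532)],12,c1); d=P[0]-P[3]+P[1]-P[2]; print(np.hypot(*d)/2,np.degrees(np.arctan2(d[1],d[0])))
f('amber',[(127,112),(175,512)],48,c1)
P=f('deck',[(258,178),(680,138),(708,328),(282,372)],36,c2); d=P[0]-P[1]+P[3]-P[2]; print(np.hypot(*d)/2,np.degrees(np.arctan2(d[1],d[0])))
f('mark',[(470,178),(497,326)],36,c2)
Q=f('post',[(217,256)],96,c2)
Vg=f('V',[(385,258),(595,238)],50,c2)
B=f('bottle/dropper px on z',[(0,0)],0,lambda x,y:(257,160)); print(plane((257,160),130),plane((273,201),85))
for w in[(437,228),(434,290)]: print('scene rod',plane(w,55,SC))
print('scene post', plane((260,190),96,SC))
E
```

```text
rod [[616.8, 248.2], [488.4, 215.3]] mean [552.6 231.7]
132.55789872990294 14.398329844953048
rod [[614.7, 246.6], [487.5, 214.0]] mean [551.1 230.3]
131.31193336915834 14.398329844953048
rack [[563.9, 387.4], [612.0, 206.7], [498.2, 176.1], [449.8, 354.9]] mean [531.  281.3]
118.26948400315099 15.47364691314292
amber [[583.7, 352.4], [456.4, 319.9]] mean [520.  336.2]
deck [[630.6, -87.8], [661.3, -253.9], [585.9, -266.6], [554.1, -101.2]] mean [ 608.  -177.4]
168.72207643571753 100.67834183019528
mark [[637.9, -171.4], [579.6, -184.2]] mean [ 608.7 -177.8]
post [[586.3, -64.7]] mean [586.3 -64.7]
V [[600.0, -136.4], [615.0, -217.5]] mean [ 607.5 -176.9]
bottle/dropper px on z [[771.8, 238.0]] mean [771.8 238. ]
[727.2 219.6 130. ] [663.5 186.7  85. ]
scene rod [496.7 216.   55. ]
scene rod [627.4 254.9  55. ]
scene post [586.3 -59.9  96. ]
```

```bash
cat >> h.py <<'E'
def target(x,y,z,yaw):
    from workcell import state
    s=state(); C=rot(s["tool_rot"])
    T=R.from_euler('z',yaw,degrees=True)*R.from_euler('x',180,degrees=True)
    d=C.inv().apply(np.array([x,y,z])-s["tool_pos"])/1000
    r=np.degrees((C.inv()*T).as_rotvec())/30
    print("t",round(s["time"],2),"pos",s["tool_pos"].round(1),"shift",d.round(4),"turn",r.round(3),"F",s["force"].round(1),"w",round(s["width"],1),"g",round(s["gripper_force"],1))
E
python3 -c "
from h import *
target(552,231,150,14.8)"
```

```text
t 0.1 pos [ 210.4 -534.6  204.7] shift [ 0.5982 -0.5874  0.0557] turn [-0.003 -0.     0.222] F [-0.9  0.3  1. ] w 94.1 g 0.0
```

```bash
R='[0.598,-0.587,0,0,0,0.222,94]'; python3 -m jog '[[0.598,-0.587,0,0,0,0.222,70],[0.598,-0.587,0,0,0,0.222,70],[0.598,-0.587,0,0,0,0.222,70],[0.598,-0.587,0,0,0,0.222,70],[0.598,-0.587,0,0,0,0.222,70],[0.598,-0.587,0,0,0,0.222,70],[0.598,-0.587,0,0,0,0.222,70],[0.598,-0.587,0,0,0,0.222,70]]' 8; python3 -c "
from h import *
target(552,231,150,14.8)"
```

```text
time: 1.1
tool_pos: [414.7, -76.6, 205.4]
tool_rot: [0.0, 0.992, 0.129, 0.0]
force: [1.2, -0.2, -0.1]
width: 69.9
gripper_force: 0.0
t 1.1 pos [414.7 -76.6 205.4] shift [ 0.2113 -0.2624  0.0554] turn [ 0.001 -0.001  0.   ] F [ 1.2 -0.2 -0.1] w 69.9 g 0.0
```

```bash
python3 -m jog '[[0.211,-0.262,0.055,0,0,0,70],[0.211,-0.262,0.055,0,0,0,70],[0.211,-0.262,0.055,0,0,0,70],[0.211,-0.262,0.055,0,0,0,70],[0.211,-0.262,0.055,0,0,0,70],[0.211,-0.262,0.055,0,0,0,70],[0.211,-0.262,0.055,0,0,0,70],[0.211,-0.262,0.055,0,0,0,70]]'; python3 -c "
from h import *
target(552,231,29,14.8)"
```

```text
time: 2.1
tool_pos: [550.6, 227.2, 150.5]
tool_rot: [0.001, 0.992, 0.129, -0.001]
force: [0.1, 0.6, 0.7]
width: 69.9
gripper_force: 0.0
t 2.1 pos [550.6 227.2 150.5] shift [ 0.0025 -0.0035  0.1215] turn [ 0.002  0.003 -0.001] F [0.1 0.6 0.7] w 69.9 g 0.0
```

```bash
python3 -m jog '[[0.0025,-0.0035,0.04,0,0,0,70],[0.0025,-0.0035,0.08,0,0,0,70],[0.0025,-0.0035,0.11,0,0,0,70],[0.0025,-0.0035,0.12,0,0,0,70],[0.0025,-0.0035,0.12,0,0,0,70],[0.0025,-0.0035,0.12,0,0,0,50]]'; python3 - <<'E'
from h import *
import cv2
from workcell import *
target(552,231,29,14.8)
for i,(n,b) in enumerate((("top",(200,300,190,310)),("scene",(190,330,360,520)))):
    a=snapshot(n)["img"][b[0]:b[1],b[2]:b[3],::-1]
    a=cv2.resize(a,(480,400),interpolation=cv2.INTER_CUBIC); o=a if i==0 else np.hstack([o,a])
cv2.imwrite("pics/g.png",cv2.resize(o,(800,333)))
E
```

```text
time: 2.85
tool_pos: [554.0, 232.6, 32.1]
tool_rot: [-0.0, 0.992, 0.129, 0.001]
force: [-0.1, -0.0, 0.6]
width: 63.0
gripper_force: 0.0
t 2.85 pos [554.  232.6  32.1] shift [-0.0024  0.001   0.0031] turn [ 0.    -0.006 -0.001] F [-0.1 -0.   0.6] w 63.0 g 0.0
```

View pics/g.png

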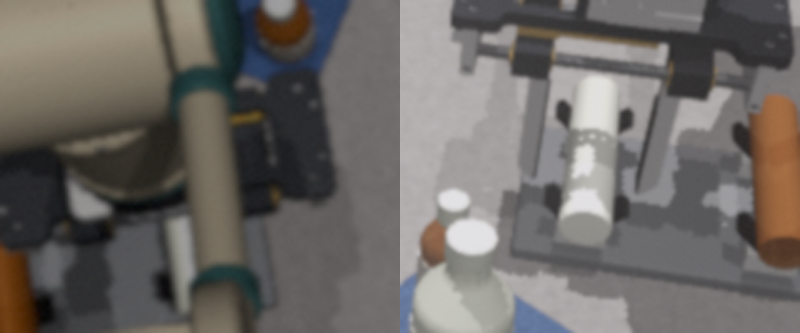

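The scene crop shows the fingers on both sides of the white rod, between its V supports. I'll close with 8 N.

```bash
python3 -m jog '[[-0.0024,0.001,0.003,0,0.006,0,45],[-0.0024,0.001,0.003,0,0.006,0,36],[-0.0024,0.001,0.003,0,0.006,0,30],[-0.0024,0.001,0.003,0,0.006,0,20],[-0.0024,0.001,0.003,0,0.006,0,20],[-0.0024,0.001,0.003,0,0.006,0,20],[-0.0024,0.001,0.003,0,0.006,0,20],[-0.0024,0.001,0.003,0,0.006,0,20]]' 8; python3 -c "
from h import *
target(552,231,29,14.8)"
```

```text
time: 3.95
tool_pos: [550.1, 232.8, 27.6]
tool_rot: [-0.001, 0.992, 0.129, 0.001]
force: [-1.7, 4.3, 1.4]
width: 29.6
gripper_force: 8.0
t 3.95 pos [550.1 232.8  27.6] shift [ 0.0013  0.0022 -0.0014] turn [-0.005 -0.005 -0.001] F [-1.7  4.3  1.4] w 29.6 g 8.0
```

```bash
python3 -m jog '[[0,0,-0.006,0,0,0,20],[0,0,-0.02,0,0,0,20],[0,0,-0.05,0,0,0,20],[0,0,-0.09,0,0,0,20],[0,0,-0.125,0,0,0,20],[0,0,-0.14,0,0,0,20],[0,0,-0.14,0,0,0,20],[0,0,-0.14,0,0,0,20]]' 8; python3 - <<'E'
from h import *
import cv2
from workcell import *
target(608,-177.5,160,100.7)
a=snapshot("scene")["img"][90:390,260:580,::-1]
cv2.imwrite("pics/lift.png",cv2.resize(a,(640,600),interpolation=cv2.INTER_CUBIC))
E
```

```text
time: 4.95
tool_pos: [549.4, 230.6, 165.9]
tool_rot: [0.0, 0.992, 0.129, 0.0]
force: [-0.2, 1.0, -1.5]
width: 29.8
gripper_force: 8.0
t 4.95 pos [549.4 230.6 165.9] shift [-0.0476  0.4095  0.006 ] turn [ 1.000e-03  0.000e+00 -2.863e+00] F [-0.2  1.  -1.5] w 29.8 g 8.0
```

View pics/lift.png

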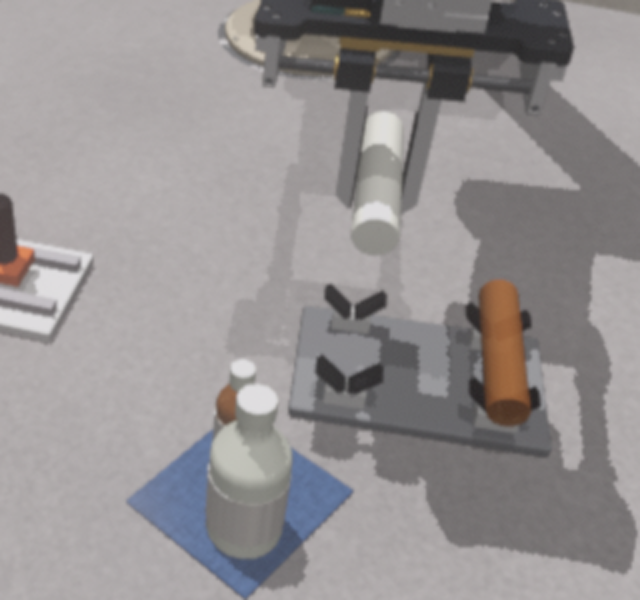

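The rod is held between the pads and clear of the rack. Its near-end face is centred at scene pixel (447,208). I'll carry it across while turning.

```bash
python3 -c "
from h import *
for z in (182,187,192):
    p=plane((447.5,207.5),z,SC); d=p[:2]-[549.4,230.6]; a=np.radians(14.8); print(p, d@[np.cos(a),np.sin(a)], d@[-np.sin(a),np.cos(a)])"
python3 -m jog '[[-0.004,0.03,0,0,0,-0.12,20],[-0.01,0.06,0,0,0,-0.3,20],[-0.02,0.1,0,0,0,-0.5,20],[-0.03,0.14,0,0,0,-0.7,20],[-0.03,0.18,0,0,0,-0.88,20],[-0.03,0.21,0,0,0,-1,20],[-0.03,0.22,0,0,0,-1,20]]'; python3 -c "
from h import *
target(608,-177.5,160,100.7)"
```

```text
[604.99641483 246.8633426  182.        ] 57.9063160568169 1.521911679888639
[611.61142232 248.13401262 187.        ] 64.62644728397802 1.060649573420152
[618.22642982 249.40468265 192.        ] 71.34657851113926 0.5993874669516615
time: 5.88
tool_pos: [577.2, 9.2, 165.9]
tool_rot: [-0.0, 0.925, 0.38, 0.0]
force: [0.5, 0.1, -1.9]
width: 29.8
gripper_force: 8.0
t 5.88 pos [577.2   9.2 165.9] shift [-0.1094  0.1545  0.0057] turn [ 0.    -0.002 -1.868] F [ 0.5  0.1 -1.9] w 29.8 g 8.0
```

```bash
python3 -m jog '[[-0.02,0.03,0,0,0,-0.2,20],[-0.04,0.06,0,0,0,-0.45,20],[-0.06,0.09,0,0,0,-0.7,20],[-0.08,0.12,0,0,0,-0.9,20],[-0.1,0.145,0,0,0,-1,20],[-0.109,0.154,0,0,0,-1,20],[-0.109,0.154,0,0,0,-1,20]]'; python3 -c "
from h import *
target(608,-177.5,160,100.7)"
```

```text
time: 6.75
tool_pos: [608.4, -174.8, 166.6]
tool_rot: [-0.0, 0.795, 0.607, 0.001]
force: [0.2, 0.1, -2.1]
width: 29.8
gripper_force: 8.0
t 6.75 pos [ 608.4 -174.8  166.6] shift [-0.0027  0.0003  0.0066] turn [ 0.003 -0.004 -0.866] F [ 0.2  0.1 -2.1] w 29.8 g 8.0
```

```bash
python3 -m jog '[[-0.001,0,0.01,0,0,-0.2,20],[-0.002,0,0.02,0,0,-0.45,20],[-0.003,0,0.035,0,0,-0.7,20],[-0.003,0,0.05,0,0,-0.866,20],[-0.003,0,0.06,0,0,-0.866,20],[-0.003,0,0.066,0,0,-0.866,20],[-0.003,0,0.066,0,0,-0.866,20],[-0.003,0,0.066,0,0,-0.866,20]]'; python3 - <<'E'
from h import *
import cv2
from workcell import *
target(608,-177.5,48,100.7)
a=snapshot("scene")["img"]; cv2.imwrite("pics/s3f.png",a[:,:,::-1])
b=snapshot("top")["img"]; cv2.imwrite("pics/t3f.png",b[:,:,::-1])
o=[cv2.resize(a[110:270,110:310,::-1],(400,320),interpolation=cv2.INTER_CUBIC),cv2.resize(b[180:320,360:535,::-1],(400,320),interpolation=cv2.INTER_CUBIC)]
cv2.imwrite("pics/p3.png",np.hstack(o))
E
```

```text
time: 7.75
tool_pos: [608.6, -178.3, 101.8]
tool_rot: [0.001, 0.638, 0.77, 0.001]
force: [-0.4, -0.4, -1.4]
width: 29.5
gripper_force: 8.0
t 7.75 pos [ 608.6 -178.3  101.8] shift [ 0.0009 -0.0007  0.0538] turn [0.008 0.001 0.002] F [-0.4 -0.4 -1.4] w 29.5 g 8.0
```

View pics/p3.png

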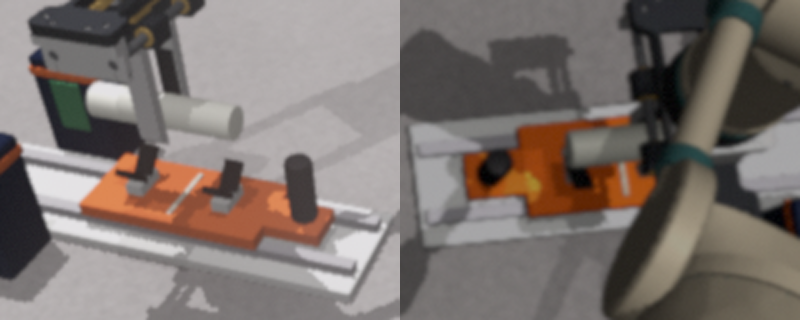

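The rod is above the carriage. Its +y end shows at scene pixel about (228,171) and top pixel (434,246). I'll check both against the expected end point.

```bash
python3 -c "
from h import *
g=np.radians(100.7); u=np.array([np.cos(g),np.sin(g)]); c=np.array([608.3,-177.5])
for n,p,z,cam in (('scene',(227.5,171),121,SC),('scene',(227.5,171),123,SC),('top',(434.4,245.6),121,TOP)):
    P=plane(p,z,cam)[:2]; d=P-c; print(n,P,'along',d@u,'across',d@[u[1],-u[0]])
for s in (42,-42):
  q=np.r_[c+u*s,53]; print('V px pred scene',proj(q,SC),'top',proj(q,TOP))
q=np.r_[c+u*115,96]; print('post top',proj(q,SC))"
```

```text
scene [ 594.50946353 -115.00714841] along 63.966717894110694 across -1.947921363239514
scene [ 596.83057103 -112.89620748] along 65.61000329400738 across 0.7247598264639326
top [ 596.02438422 -117.45117856] along 61.28391239696541 across -0.9131157136875618
V px pred scene [221.24125611 202.67775669] top [436.85518622 250.68679208]
V px pred scene [178.45845834 194.44062246] top [479.71632997 246.43001087]
post top [257.44264735 189.44012987]
```

```bash
python3 -m jog '[[0,0,0.01,0,0,0,20],[0,0,0.025,0,0,0,20],[0,0,0.038,0,0,0,20],[0,0,0.044,0,0,0,20],[0,0,0.046,0,0,0,20],[0,0,0.046,0,0,0,20]]'; python3 -c "
from h import *
target(608,-177.5,48,100.7)"
```

```text
time: 8.6
tool_pos: [608.6, -178.3, 55.4]
tool_rot: [0.001, 0.637, 0.77, 0.001]
force: [-0.3, 0.6, -1.9]
width: 29.4
gripper_force: 8.0
t 8.6 pos [ 608.6 -178.3   55.4] shift [ 0.0009 -0.0004  0.0074] turn [0.006 0.    0.003] F [-0.3  0.6 -1.9] w 29.4 g 8.0
```

```bash
python3 -m jog '[[0,0,0.001,0,0,0,20],[0,0,0.002,0,0,0,20],[0,0,0.003,0,0,0,20],[0,0,0.004,0,0,0,20],[0,0,0.005,0,0,0,20],[0,0,0.005,0,0,0,20]]'; python3 -c "
from h import *
target(608,-177.5,48,100.7)"
```

```text
time: 9.35
tool_pos: [608.3, -178.2, 50.2]
tool_rot: [0.001, 0.637, 0.77, 0.001]
force: [0.4, 0.2, -1.4]
width: 29.8
gripper_force: 8.0
t 9.35 pos [ 608.3 -178.2   50.2] shift [ 0.0007 -0.0002  0.0022] turn [ 0.006 -0.001  0.003] F [ 0.4  0.2 -1.4] w 29.8 g 8.0
```

```bash
for i in 1; do python3 -m jog '[[0,0,0.0005,0,0,0,20],[0,0,0.001,0,0,0,20],[0,0,0.001,0,0,0,20]]'; python3 -m jog '[[0,0,0.0005,0,0,0,20],[0,0,0.001,0,0,0,20],[0,0,0.001,0,0,0,20]]';  done
```

```text
time: 9.72
tool_pos: [608.3, -178.2, 49.2]
tool_rot: [0.001, 0.637, 0.77, 0.001]
force: [0.3, -0.2, -2.3]
width: 29.6
gripper_force: 8.0
time: 10.1
tool_pos: [608.3, -178.2, 48.3]
tool_rot: [0.001, 0.637, 0.77, 0.001]
force: [-0.4, -0.9, -1.4]
width: 29.6
gripper_force: 8.0
```

```bash
python3 -m jog '[[0,0,0.0005,0,0,0,20],[0,0,0.001,0,0,0,20],[0,0,0.001,0,0,0,20]]'; python3 -m jog '[[0,0,0.0005,0,0,0,20],[0,0,0.0005,0,0,0,20],[0,0,0.0005,0,0,0,20]]'
```

```text
time: 10.48
tool_pos: [608.5, -178.2, 47.8]
tool_rot: [0.001, 0.637, 0.77, 0.001]
force: [-1.6, 0.6, 3.4]
width: 29.9
gripper_force: 8.0
time: 10.85
tool_pos: [608.5, -178.2, 47.8]
tool_rot: [0.001, 0.637, 0.77, 0.001]
force: [-1.6, 1.1, 6.2]
width: 29.5
gripper_force: 8.0
```

The force rose to +6 N at TCP z 47.8, which is the expected seat height, so the rod is seated. Letting go.

```bash
python3 -m jog '[[0,0,0,0,0,0,34],[0,0,0,0,0,0,45],[0,0,0,0,0,0,60],[0,0,0,0,0,0,60],[0,0,0,0,0,0,60],[0,0,0,0,0,0,60]]' && python3 -m jog '[[0,0,-0.02,0,0,0,60],[0,0,-0.06,0,0,0,60],[0,0,-0.1,0,0,0,60],[0,0,-0.13,0,0,0,60],[0,0,-0.13,0,0,0,60]]'; python3 - <<'E'
from h import *
import cv2
from workcell import *
target(586.9,-64.5,150,100.7)
a=snapshot("scene")["img"]
cv2.imwrite("pics/p4.png",cv2.resize(a[110:270,110:310,::-1],(800,600),interpolation=cv2.INTER_CUBIC))
E
```

```text
time: 11.6
tool_pos: [608.5, -178.2, 46.8]
tool_rot: [0.001, 0.637, 0.77, 0.001]
force: [-0.0, -0.3, -0.3]
width: 59.8
gripper_force: 0.0
time: 12.22
tool_pos: [609.6, -178.9, 179.4]
tool_rot: [0.004, 0.637, 0.77, 0.002]
force: [-0.6, -0.2, -0.4]
width: 60.1
gripper_force: 0.0
t 12.22 pos [ 609.6 -178.9  179.4] shift [ 0.1168 -0.0011  0.0291] turn [0.015 0.006 0.003] F [-0.6 -0.2 -0.4] w 60.1 g 0.0
```

View pics/p4.png

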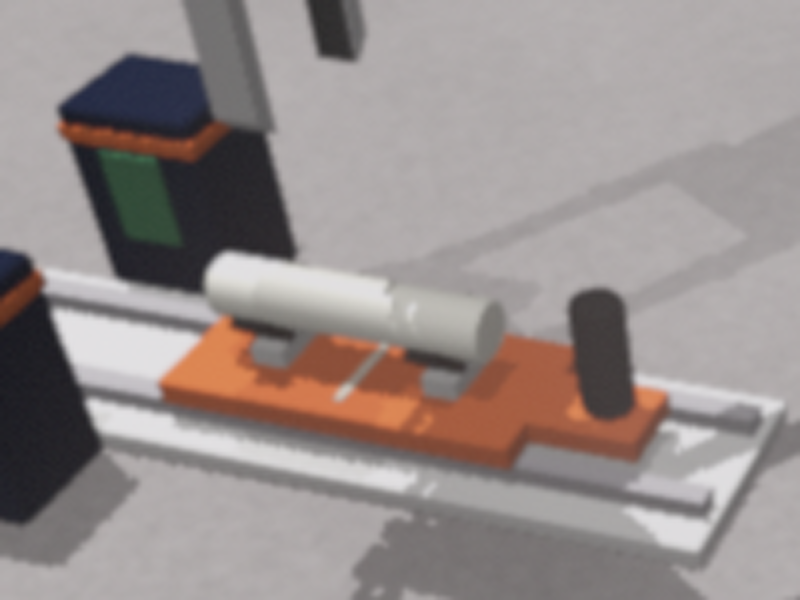

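The rod lies in both Vs, with overhang about equal at each end and the white mark near its middle. Next I'll go over the post, straddle it and grip.

```bash
python3 -m jog '[[0.05,-0.0005,0,0,0,0,60],[0.1,-0.001,0,0.015,0.006,0,60],[0.117,-0.001,0,0.015,0.006,0,60],[0.117,-0.001,0.04,0.015,0.006,0,60],[0.117,-0.001,0.08,0.015,0.006,0,60],[0.117,-0.001,0.11,0.015,0.006,0,60],[0.117,-0.001,0.117,0.015,0.006,0,60],[0.117,-0.001,0.117,0.015,0.006,0,60]]'; python3 -c "
from h import *
target(586.9,-64.5,62,100.7)"
```

```text
time: 13.28
tool_pos: [585.4, -63.9, 59.3]
tool_rot: [-0.003, 0.638, 0.77, -0.001]
force: [0.1, -1.2, 0.5]
width: 60.2
gripper_force: 0.0
t 13.28 pos [585.4 -63.9  59.3] shift [-0.0009  0.0013 -0.0027] turn [-0.011 -0.007  0.003] F [ 0.1 -1.2  0.5] w 60.2 g 0.0
```

```bash
python3 -m jog '[[-0.001,0.001,-0.002,0,0,0,45],[-0.001,0.001,-0.002,0,0,0,30],[-0.001,0.001,-0.002,0,0,0,15],[-0.001,0.001,-0.002,0,0,0,15],[-0.001,0.001,-0.002,0,0,0,15],[-0.001,0.001,-0.002,0,0,0,15],[-0.001,0.001,-0.002,0,0,0,15],[-0.001,0.001,-0.002,0,0,0,15]]' 20; python3 -c "
from h import *
target(586.9,-64.5,62,100.7)"
```

```text
time: 14.28
tool_pos: [586.6, -64.3, 62.2]
tool_rot: [-0.003, 0.637, 0.77, -0.001]
force: [-2.4, 0.2, 5.4]
width: 23.5
gripper_force: 20.0
t 14.28 pos [586.6 -64.3  62.2] shift [-0.0002  0.0003  0.0002] turn [-0.009 -0.006  0.003] F [-2.4  0.2  5.4] w 23.5 g 20.0
```

```bash
python3 -m jog '[[-0.003,0,0,0,0,0,15],[-0.01,0,0,0,0,0,15],[-0.02,0,0,0,0,0,15],[-0.032,0,0,0,0,0,15],[-0.044,0,0,0,0,0,15],[-0.054,0,0,0,0,0,15],[-0.06,0,0,0,0,0,15],[-0.06,0,0,0,0,0,15]]'; python3 -c "
from h import *
target(586.9,-64.5,62,100.7)"
```

```text
time: 15.28
tool_pos: [597.7, -123.6, 62.2]
tool_rot: [-0.003, 0.638, 0.77, -0.001]
force: [-3.2, -1.1, 6.1]
width: 23.4
gripper_force: 20.0
t 15.28 pos [ 597.7 -123.6   62.2] shift [0.0601 0.0004 0.0004] turn [-0.009 -0.006  0.003] F [-3.2 -1.1  6.1] w 23.4 g 20.0
```

```bash
python3 -m jog '[[-0.003,0,0,0,0,0,15],[-0.01,0,0,0,0,0,15],[-0.02,0,0,0,0,0,15],[-0.032,0,0,0,0,0,15],[-0.044,0,0,0,0,0,15],[-0.052,0,0,0,0,0,15],[-0.055,0,0,0,0,0,15],[-0.055,0,0,0,0,0,15]]'; python3 -c "
from h import *
target(586.9,-64.5,62,100.7)"
```

```text
time: 16.27
tool_pos: [607.8, -177.4, 62.2]
tool_rot: [-0.003, 0.638, 0.77, -0.001]
force: [-2.7, 0.9, 7.6]
width: 23.4
gripper_force: 20.0
t 16.27 pos [ 607.8 -177.4   62.2] shift [0.1148 0.0006 0.0006] turn [-0.01  -0.007  0.003] F [-2.7  0.9  7.6] w 23.4 g 20.0
```

```bash
python3 -m jog '[[-0.003,0,0,0,0,0,15],[-0.006,0,0,0,0,0,15],[-0.009,0,0,0,0,0,15],[-0.012,0,0,0,0,0,15],[-0.015,0,0,0,0,0,15],[-0.018,0,0,0,0,0,15],[-0.02,0,0,0,0,0,15],[-0.02,0,0,0,0,0,15]]'
```

```text
time: 17.27
tool_pos: [611.4, -196.6, 62.2]
tool_rot: [-0.003, 0.638, 0.77, -0.001]
force: [-4.4, 1.1, 7.2]
width: 23.7
gripper_force: 20.0
```

```bash
python3 -m jog '[[-0.003,0,0,0,0,0,15],[-0.006,0,0,0,0,0,15],[-0.009,0,0,0,0,0,15],[-0.011,0,0,0,0,0,15],[-0.013,0,0,0,0,0,15],[-0.015,0,0,0,0,0,15],[-0.016,0,0,0,0,0,15],[-0.016,0,0,0,0,0,15]]'; python3 -m jog '[[-0.002,0,0,0,0,0,15],[-0.004,0,0,0,0,0,15],[-0.006,0,0,0,0,0,15],[-0.006,0,0,0,0,0,15]]'
```

```text
time: 18.27
tool_pos: [613.3, -206.5, 62.0]
tool_rot: [-0.007, 0.638, 0.77, 0.002]
force: [-4.1, 11.6, 11.2]
width: 23.8
gripper_force: 20.0
time: 18.77
tool_pos: [613.8, -209.6, 61.4]
tool_rot: [-0.01, 0.638, 0.77, 0.004]
force: [-4.2, 17.0, 11.9]
width: 23.6
gripper_force: 20.0
```

The force climbed to 17 N while the arm stalled after about 147 mm, so the carriage is at its stop. I'll release, lift clear and check.

```bash
python3 -m jog '[[0,0,0,0,0,0,30],[0,0,0,0,0,0,50],[0,0,0,0,0,0,60],[0,0,0,0,0,0,60],[0,0,0,0,0,0,60]]' && python3 -m jog '[[0,0,-0.02,0,0,0,60],[0,0,-0.06,0,0,0,60],[0,0,-0.1,0,0,0,60],[0.05,0,-0.14,0,0,0,60],[0.11,0,-0.16,0,0,0,60],[0.17,0,-0.16,0,0,0,60],[0.2,0,-0.16,0,0,0,60],[0.2,0,-0.16,0,0,0,60]]'; python3 - <<'E'
from h import *
import cv2
from workcell import *
a=snapshot("scene")["img"]; b=snapshot("top")["img"]
cv2.imwrite("pics/p5.png",np.hstack([cv2.resize(a[110:270,50:250,::-1],(400,320),interpolation=cv2.INTER_CUBIC),cv2.resize(b[180:300,450:600,::-1],(400,320),interpolation=cv2.INTER_CUBIC)]))
E
```

```text
time: 19.4
tool_pos: [616.1, -218.8, 61.2]
tool_rot: [-0.003, 0.638, 0.77, -0.001]
force: [0.3, 0.4, 0.5]
width: 59.8
gripper_force: 0.0
time: 20.4
tool_pos: [578.9, -20.5, 222.4]
tool_rot: [-0.003, 0.636, 0.772, -0.001]
force: [0.5, -1.1, 0.0]
width: 60.1
gripper_force: 0.0
```

View pics/p5.png

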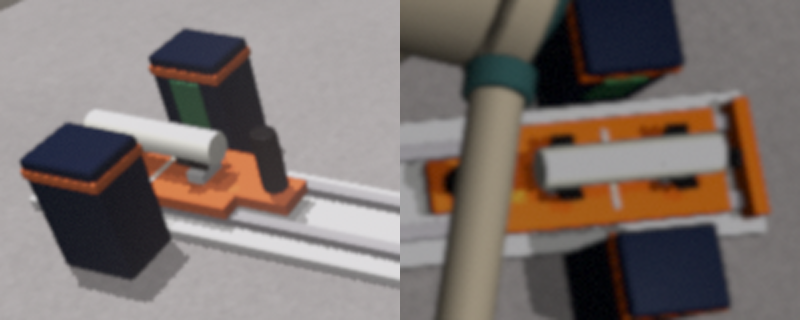

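The rod lies in both Vs between the heads, with the carriage end close to the orange stop. The mark is at crop (609,168) and the lower head's top is centred at about (669,269). I'll check the travel numerically.

```bash
python3 -c "
from h import *
g=np.radians(100.7); u=np.array([np.cos(g),np.sin(g)]); c=np.array([608.3,-177.5])
k=lambda x,y:((x-400+.5)*150/400-.5+450,(y+.5)*120/320-.5+180)
def s(n,p,z): P=plane(k(*p),z)[:2]; print(n,P,'along',(P-c)@u,'across',(P-c)@[u[1],-u[0]])
s('mark',((603+616)/2,(130+207)/2),36)
for p in ((613,235),(713,226),(727,303),(622,313)): s('head',p,115)
s('deck end',(729,160),36); s('deck end',(725,112),36); s('stop face top?',(735,160),60)
s('rod-',(540,169),68);s('rod+',(726,153),68)
"
```

```text
mark [ 635.17694586 -318.93754289] along -143.96849112687264 across 0.1494010519637179
head [ 571.25165239 -292.45179627] along -106.07446469684318 across -57.746891395662004
head [ 583.35162059 -360.3035882 ] along -174.99306385487384 across -58.455120362453144
head [ 531.52526938 -369.53328245] along -174.43985631974468 across -111.09400235521952
head [ 518.66058459 -299.02126768] along -102.76530580724221 across -110.64327911939554
deck end [ 649.3039957  -407.25746533] along -233.3756986345701 across -2.3672400616170464
deck end [ 685.73799606 -404.48387615] along -237.41491194152673 across 33.94823783941474
stop face top? [ 643.91338001 -400.71340586] along -225.94456468755456 across -6.449114652002329
rod- [ 623.20784369 -257.26335723] along -81.14438439456359 across -0.16075458630661643
rod+ [ 646.5880293  -390.61854942] along -216.52182264921493 across -1.946692199301033
```

The mark sits level with the head centres, within measuring error. The 17 N reaction is well above the carriage's 3 N friction, and the tool sprang towards home on release, so the carriage is home.

```bash
python3 -c "
from workcell import *
print(close_job())"
```

```text
the job is handed in; nothing more can be done
None
```

The white rod is lying in both V supports of the carriage, and the carriage is against its stop between the gauge heads. The job was handed in at about 20.5 s, with no verdict returned; I measured the rod as about 5 mm off centre along the groove (15 mm allowed), and judged the carriage home from the 17 N push at the stop and the picture.

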